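# Free the painted rooster from the left-hand clamp

### The arm

A 6-joint arm with a two-finger parallel gripper is mounted at the origin on the work surface. World frame = base frame: x ahead of the robot, y to its left, z up, the work surface at z = 0. Lengths are in m, angles in rad, forces in N, time in s.
With the tool pointing down it reaches from about 0.3 to 0.775 m from the base axis. Payload 14.6 kg.
Tool frame: the origin (TCP) lies midway between the tips of the shut fingers; the grasp point (between the pads) lies 19 mm behind it (grasp_offset is the distance from the TCP to the grasp point, in m); z points along the fingers, y is the line along which they close (so a half turn about z gives the same grasp; the last joint's range is limited). The gripper opens to 94 mm and grips with 3 to 60 N. Pads are 16 mm wide; open, the fingers measure 119 mm over their backs; the gripper's body (75 mm by 177 mm) begins 78 mm behind the grasp point.
Start: joints at [1.237, 0.3, 1.521, -0, 1.321, -0.067], TCP at [0.145, 0.531, 0.205] pointing down, gripper open.
Joint ranges: [-3.03, 3.03], [-0.79, 2.21], [0.23, 2.52], [-1.04, 4.18], [0, 3.07], [-2.55, 2.55]. Speed limits (rad/s): [2.22, 2.22, 2.57, 3.14, 3.14, 3.14].

### API

Orientations are given as [roll, pitch, yaw] about the fixed x, y, z axes, in that order (R = Rz(yaw) Ry(pitch) Rx(roll)).
In Python, from station import * gives the robot as it stands. The module is installed in compiled form; this text tells all that it offers.
- The arm moves only by the tool send_rows, never from a script. Its argument "rows" is a list of rows, each an object of numbers: "dx", "dy", "dz": the shift along the tool's x, y, z in mm; "roll": the turn about the tool's z in degrees; "jaw": the closure, from -1 (fully open) to 1 (shut). In form: [{"dx": .., "dy": .., "dz": .., "roll": .., "jaw": ..}, ...]. A call has 1 to 12 rows; each row shifts and turns the commanded pose from where the row before left it, along the tool's axes as they then stand; what a row does not reach is not made up. A row lasts 1/12 s, in which the tool goes at most 41.7 mm and 7.16 degrees, less where a joint would pass 70% of its speed; a pose out of reach is approached as far as the arm can. A call is refused whole if a number of a shift passes 41.7 or a number of a turn 7.16, either way. A call with a gripper value outside its range is refused whole. The fingers move at their own pace and stop on an object; "force" is the grip in N (left out, the last holds). Time passes only in rows, so rows that do not move let the fingers close. It gives the time, the measured TCP pose, the force, the opening and the grip force at its end, in the units of the state.
- get_obs(): the state, without advancing time (a new reading comes with each control period).
- camera(name): name is "scene" or "top" or "wrist"; returns a dict with "frame" (384x512x3 uint8, red, green, blue), "z_map" (384x512 float32, m along the optical axis (not along the pixel's ray), 0 where there is no reading), "camera_matrix" (3x3 intrinsics, pixels), "rvec" (rotation vector, rad) and "tvec" (3), from world to camera coordinates, as OpenCV has them. Camera axes: x right, y down, z forward; pixel columns grow to the right and rows downward; lengths in m; the calibration is good to about 2 mm. A picture is of the moment at which its call begins.
- hand_in(): hands the job in; it is judged then, once.
The state is a dict: "time_s": time; "qpos": joint angles; "joint_vel": joint speeds; "tau": joint torques, N m; "ee_pos": TCP position; "eef_rot": TCP orientation; "force": force on the tool from outside, world axes, zero at the start; "moment": the same for the moment, N m; "grip_width": finger opening in m; "grip_force": force on a finger pad.
Only numpy, scipy, OpenCV 4.12 (cv2) and the standard library are available. Lean on these libraries where they do the work, as an engineer would, in place of code of your own. Each camera call takes 0.05 s, during which the arm holds its last target. There are 200 camera calls.

### The job

The painted wooden rooster is pinned by its tail in the grey screw clamp, whose red knob has a left-hand thread: loosen it by turning it clockwise (seen from above) until it comes up against its stop, without wrenching the screw's rubber bush. Then draw the rooster straight out of the clamp's mouth without forcing it, and lay it gently on the drying rack, flat across both rails and lengthwise like the rack's board, with nothing holding it. Leave the jar, bowl, brush and white leg where they are.

Things in the scene. Friction and masses are not known exactly. Their poses are not given: they have to be found in the camera images.
- clamp: Grey screw clamp fixed to the bench, 76 x 116 mm, with an arch: beam 36 mm deep (its x), 100 mm wide (y), underside 75 and top 95 mm above the bench. Origin on the bench, straight below the screw, whose axis is z (up). -x points out of the mouth, the way the rooster is drawn out; the tail end must come 45 mm forward to be clear of the arch.
- clamp_bed (a point): Top of the clamp's wooden bed, on the screw axis, 40 mm above the bench. The bed runs from 40 mm behind to 118 mm in front (-x) of it; in front of the arch (x < -32 mm) it is only 22 mm wide. Under the arch (x from -18 to 35 mm) the tail lies between two cheeks 31 mm apart and 10 mm high (1.5 mm play a side).
- pin_tip (a point): Lower end of the 8 mm steel pin under the screw, on the screw axis. It reaches 2.5 to 4.5 mm down into the hole in the rooster's tail at the start and rises with the knob; with the knob at its stop it stands about 2 mm clear above the tail.
- knob_grip (a point): Middle of the grip of the red wing knob, on the screw axis, 128 to 130 mm above the bench at the start: a bar 44 mm long (its x), 14 mm thick (y), reaching 14 mm above and 22 mm below this point, on a 40 mm disc that hovers over the arch. Left-hand thread: clockwise from above loosens and raises it, 2.5 mm per rad. It takes about 0.12 N m and stays where it is left.
- knob_top (a point): Top of the knob's bar, on the axis, 14 mm above knob_grip. Turning clockwise the knob comes up hard against a stop between 1.8 and 2.6 rad from where it stands at the start; the angle is not marked and must be felt as a rise in torque. Within about 0.2 rad of the stop it counts as fully loosened. Anticlockwise the thread soon ends.
- bush (a joint): Twist of the rubber bush that holds the screw in the arch, rad, 0 at rest, positive clockwise from above. It gives 0.17 rad per N m of torque on the knob, so 0.02 while the knob turns freely; once the knob is at its stop, the bush twists along with it. Beyond 0.15 rad either way (0.9 N m) it is torn.
- bird_center (a point): Flat painted wooden rooster, 80 to 170 g; this point is the middle of its thick body, half-way up. The body is a red bar 125 mm long (its x), 32 mm wide (y), 18 mm thick (z), beak at the -x end. It lies on the clamp's bed at the start, body out in front of the arch, its x parallel to the clamp's. Contact above 25 N with the clamp or 40 N with the rack spoils it.
- bird_hole (a point): Centre of the 11 mm hole in the rooster's bare wood tail plate (50 mm long, 28 mm wide, 10 mm thick, flush with the body's underside), half-way up the plate, 87.5 mm in +x of bird_center. Under the screw at the start; the plate ends 25 mm beyond it.
- rack: Bamboo drying rack fixed to the bench: a board 200 mm (its x) by 120 mm (y), 12 mm thick, with two rails across it at x = -50 and +50 mm, each 14 mm wide and 120 mm long. Origin on the bench under the middle of the board.
- rack_mid (a point): Middle of the rack at the level of its rail tops, 40 mm above the bench. The rooster belongs centred over it, flat across both rails, its length along the rack's x, either way round; bird_center is then 9 mm above this point.
- jar: Bystander: closed red paint jar, 64 mm wide, 85 mm high. Origin under its middle.
- bowl: Bystander: terracotta bowl, 90 mm wide, 45 mm high. Origin under its middle.
- leg: Bystander: white wooden puppet leg, about 130 mm long along its x, 24 mm high. Origin under its middle.
- brush: Bystander: paint brush 200 mm long lying along its x axis. Origin under its middle.

How it is judged:
By the outcome, as a careful person would: the job done as asked, in the order asked, and still so for the second after the job is handed in, with the robot touching nothing.
It also fails if it takes over 72 s, if anything falls off the work surface, if the arm or the gripper's body presses on something with over 40 N, if the wrist force passes 120 N, or if a joint passes its speed limit or range.

## Working session

There is one attempt and no reset: what is moved stays moved. The work goes in short steps, Python scripts to look and compute and a tool call to move; the robot and the scene stay as the last step left them, time stands still between calls to the robot, and variables do not carry over. Pictures are saved under pics/ and viewed, at most 10 in all, crops included, and the job is handed in when it is done.

Besides the shell and the picture viewer there is one more tool, called after "Emit:" by a JSON object that holds its "op" and its "data", one argument or row to a line. send_rows: Moves the arm, as the interface text tells. Its arguments: {"type":"object","properties":{"rows":{"type":"array"},"force":{"type":"number"}},"required":["rows"]}

```bash
mkdir -p pics
cat > h.py <<'E'
from station import *
import numpy as np, cv2
def cam(n):
    c=camera(n); R=cv2.Rodrigues(np.array(c["rvec"],float))[0]; t=np.array(c["tvec"],float).ravel()
    K=np.array(c["camera_matrix"]); z=c["z_map"]
    v,u=np.mgrid[:384,:512]
    P=np.stack([(u-K[0,2])/K[0,0]*z,(v-K[1,2])/K[1,1]*z,z],-1)
    W=(P-t)@R; W[z<=0]=np.nan
    return c["frame"],W,K,R,t
def save(n,f): cv2.imwrite(n,cv2.cvtColor(f,cv2.COLOR_RGB2BGR))
E
python3 - <<'E'
from h import *
for n in("top","scene"):
    f,W,K,R,t=cam(n); save(f"pics/{n}0.png",f); np.savez(f"{n}0.npz",f=f,W=W,K=K,R=R,t=t); print(n,(-R.T@t).round(3),K[0,0])
print(get_obs())
E
```

```text
top [0.455 0.009 0.892] 380.20124685916574
scene [1.368 0.121 0.617] 355.93663093555676
{'time_s': 0.1, 'qpos': array([ 1.23740324e+00,  3.00422180e-01,  1.52153147e+00,  3.80634713e-05,
        1.32074266e+00, -6.65834335e-02]), 'joint_vel': array([ 9.75834055e-04,  1.43560100e-04, -2.14594547e-03, -1.11270982e-05,
        4.12975078e-04, -6.19810120e-04]), 'tau': array([-8.79499948e-04, -5.32643759e+01, -3.53282619e+01,  7.08722323e-02,
        2.33949552e-02, -7.68922837e-05]), 'ee_pos': array([0.14491205, 0.53030459, 0.20493416]), 'eef_rot': array([-3.14049389e+00, -1.10218662e-04,  2.87477350e+00]), 'force': array([-0.18232054, -0.45938276, -0.02800346]), 'moment': array([-0.05158726,  0.00084977,  0.00690301]), 'grip_force': 0.0, 'grip_width': 0.09414516222407936}
```

View pics/top0.png

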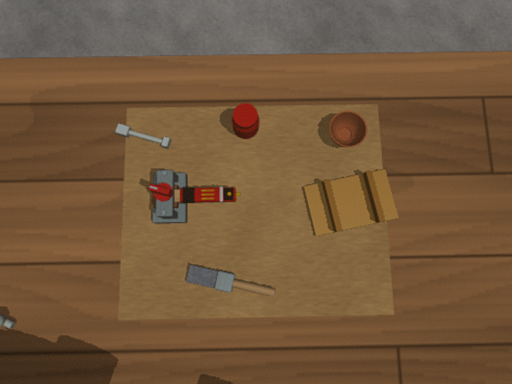

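View pics/scene0.png

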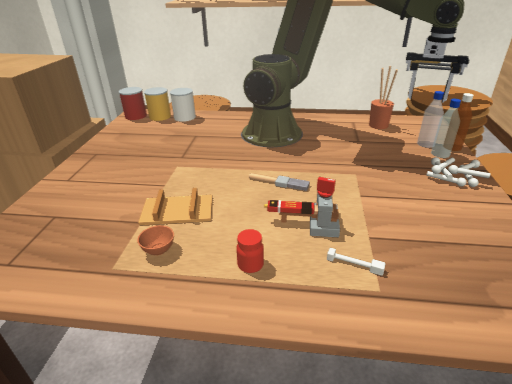

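The top view shows the clamp at (168,196) with the red knob at (161,191). The rooster runs right to (238,194), the rack is at (350,202), the jar at (245,120), the bowl at (347,130), the brush at (230,280) and the leg at (143,136). The scene view agrees, with image left in the top view being +y.

Run:
```python
from h import *
d=np.load("top0.npz"); f=d["f"].astype(int);W=d["W"];v,u=np.mgrid[:384,:512]
print(W[[195,160,300],[210,300,350]].round(3).tolist())
def box(a,b,c,e): return (u>=a)&(u<=c)&(v>=b)&(v<=e)
def rep(n,m):
    P=W[m]; r=cv2.minAreaRect((P[:,:2]*1000).astype(np.float32)); print(n,m.sum(),"mean",P.mean(0).round(4),"rect",np.round(r[0],1),np.round(r[1],1),round(r[2],1))
    c=np.cov(P[:,:2].T);w,V=np.linalg.eigh(c);print("   axis deg",np.degrees(np.arctan2(V[1,1],V[0,1])).round(1))
z=W[...,2]; red=(f[...,0]>90)&(f[...,1]<70)
rep("knob",box(140,170,185,215)&(z>.135))
rep("arch",box(140,160,195,230)&(z>.088)&(z<.102))
rep("body",box(180,175,250,215)&(z>.05)&(z<.07))
rep("clampbase",box(140,160,195,230)&(z>.01)&(z<.11))
rack=box(295,160,405,245)
rep("rails",rack&(z>.033)&(z<.046)); rep("railL",rack&(z>.033)&(z<.046)&(u<348));rep("railR",rack&(z>.033)&(z<.046)&(u>=355))
rep("rack",rack&(z>.007))
rep("jar",box(225,95,265,145)&(z>.07));rep("bowl",box(325,105,372,155)&(z>.03));rep("brush",box(180,255,280,300)&(z>.006))
rep("leg",box(110,115,178,152)&(z>.006))
d=np.load("scene0.npz"); f=d["f"].astype(int);W=d["W"];z=W[...,2]
rep("S knob",box(310,170,345,200)&(z>.11)&(f[...,0]>90)&(f[...,1]<70))
rep("S knobtop",box(310,170,345,200)&(z>.136))
rep("S body",box(260,190,318,225)&(z>.052)&(z<.07))
rep("S arch",box(300,180,350,240)&(z>.091)&(z<.099))
```

```text
[[0.58, 0.098, 0.055], [0.67, -0.112, -0.001], [0.343, -0.213, -0.002]]
knob 153 mean [0.5814 0.1903 0.1411] rect [581.9 191. ] [43.9 14.1] 73.6
   axis deg 74.0
arch 537 mean [0.5794 0.1894 0.0938] rect [581.9 190.8] [98.1 36.2] 0.5
   axis deg 180.0
body 835 mean [0.5819 0.1036 0.057 ] rect [581.8  98.5] [133.5  33.8] 89.8
   axis deg 90.1
clampbase 1735 mean [0.5755 0.1809 0.0625] rect [582.1 181.7] [101.1 116.1] 89.9
   axis deg 170.2
rails 694 mean [ 0.5659 -0.226   0.0381] rect [ 566.4 -226. ] [119.8 114.7] 11.3
   axis deg 100.8
railL 342 mean [ 0.5562 -0.1764  0.0381] rect [ 556.6 -176.6] [119.8  14.4] 10.9
   axis deg -168.8
railR 352 mean [ 0.5753 -0.2741  0.038 ] rect [ 575.7 -274.8] [118.9  15.7] 11.8
   axis deg -168.6
rack 4326 mean [ 0.5651 -0.2237  0.0157] rect [ 566.4 -225.8] [120.2 200.5] 11.2
   axis deg 101.2
jar 512 mean [0.7543 0.0174 0.0831] rect [755.5  17.4] [54.4 54.9] 51.4
   axis deg 177.7
bowl 378 mean [ 0.741  -0.2287  0.0399] rect [ 733.7 -221.8] [87.1 87.2] 22.5
   axis deg 50.0
brush 1237 mean [0.392  0.0713 0.0169] rect [387.8  55.4] [199.7  42. ] 75.8
   axis deg 76.7
leg 409 mean [0.7331 0.2661 0.0185] rect [733.3 262.7] [130.3  24.8] 73.0
   axis deg 73.2
S knob 198 mean [0.5879 0.1899 0.128 ] rect [590.6 188.8] [42.8 14.5] 69.5
   axis deg 73.4
S knobtop 85 mean [0.5858 0.1925 0.1415] rect [582.9 192.5] [42.  18.1] 69.9
   axis deg 75.6
S body 428 mean [0.5868 0.1067 0.0583] rect [586.9 104.6] [ 98.9 143.2] 0.8
   axis deg 89.9
S arch 156 mean [0.6134 0.1914 0.0954] rect [606.9 192.1] [35.5 56.2] 89.2
   axis deg -167.8
```

The clamp axis is at about (0.582, 0.191) with the mouth towards world -y. The knob bar sits at 74°. The rooster body is at (0.582, 0.1035) and the rack at (0.566, -0.226), with its length at 101°. These match the given sizes, so I'm moving over the knob.

Emit:
{"op": "send_rows", "data": {
  "rows": [
    {"dx": -15,"dy": -6},
    {"dx": -28,"dy": -12},
    {"dx": -32,"dy": -13},
    {"dx": -32,"dy": -13},
    {"dx": -32,"dy": -13},
    {"dx": -32,"dy": -13},
    {"dx": -32,"dy": -13},
    {"dx": -32,"dy": -13},
    {"dx": -32,"dy": -13},
    {"dx": -32,"dy": -13},
    {"dx": -32,"dy": -13},
    {"dx": -32,"dy": -13}
  ]
}}

```text
invalid input at $.rows[0]: expected keys dx, dy, dz, roll, jaw
```

Emit:
{"op": "send_rows", "data": {
  "rows": [
    {"dx": -32,"dy": -13,"jaw": 0.1},
    {"dx": -32,"dy": -13,"jaw": 0.1},
    {"dx": -32,"dy": -13,"jaw": 0.1},
    {"dx": -32,"dy": -13,"jaw": 0.1},
    {"dx": -20,"dy": -12,"jaw": 0.1},
    {"roll": -5,"jaw": 0.1},
    {"roll": -7,"jaw": 0.1},
    {"roll": -7,"jaw": 0.1},
    {"roll": -7,"jaw": 0.1},
    {"roll": -7,"jaw": 0.1},
    {"roll": -7,"jaw": 0.1},
    {"roll": -7,"jaw": 0.1}
  ]
}}

```text
invalid input at $.rows[0]: expected keys dx, dy, dz, roll, jaw
```

Emit:
{"op": "send_rows", "data": {
  "rows": [
    {"roll": -7},
    {"roll": -7},
    {"roll": -7},
    {"roll": -7},
    {"roll": -7},
    {"roll": -4},
    {},
    {}
  ]
}}

```text
invalid input at $.rows[0]: expected keys dx, dy, dz, roll, jaw
```

```bash
cat >> h.py <<'E'
from scipy.spatial.transform import Rotation as Ro
def st():
    o=get_obs();yaw=np.degrees(o["eef_rot"][2]);print("t",o["time_s"],"p",(o["ee_pos"]*1000).round(1),"rpy",np.degrees(o["eef_rot"]).round(2),"q6",np.degrees(o["qpos"][5]).round(1),"F",o["force"].round(2),"M",o["moment"].round(3),"w",round(o["grip_width"]*1000,2),round(o["grip_force"],1));return o
def to(target,yaw):
    o=get_obs();R=Ro.from_euler("xyz",o["eef_rot"]).as_matrix();d=R.T@(np.array(target)-o["ee_pos"])*1000
    print("dxyz",d.round(1),"roll",round((np.degrees(o["eef_rot"][2])-yaw+180)%360-180,2))
E
python3 - <<'E'
from h import *
st(); to([.582,.191,.113],-108.5)
f,W,K,R,t=cam("wrist"); save("pics/w1.png",f); np.savez("w1.npz",f=f,W=W)
z=W[...,2]
for n,m in(("knob",(z>.135)&(z<.15)),("arch",(z>.089)&(z<.1)),("body",(z>.053)&(z<.063)&(abs(W[...,0]-.582)<.03))):
    if m.sum()<20: continue
    P=W[m];r=cv2.minAreaRect((P[:,:2]*1000).astype(np.float32));print(n,m.sum(),P[:,2].mean().round(4),r)
E
```

```text
t 0.1 p [144.9 530.3 204.9] rpy [-1.7994e+02 -1.0000e-02  1.6471e+02] q6 -3.8 F [-0.18 -0.46 -0.03] M [-0.052  0.001  0.007] w 94.15 0.0
dxyz [-511.1 -212.    92.1] roll -86.79
knob 3789 0.1423 ((93.74837493896484, 632.4488525390625), (140.254638671875, 129.41087341308594), 77.29216766357422)
arch 375 0.0947 ((92.602294921875, 625.0066528320312), (104.77296447753906, 111.67301940917969), 0.2506667971611023)
```

View pics/w1.png

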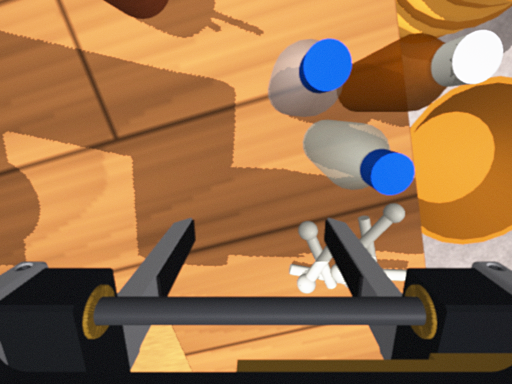

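The rows need all their keys, so they were refused and nothing moved. The wrist picture only shows the start area, with bottles at (325,65) and (390,170) between the open fingers. I'm resending with full rows.

Emit:
{"op": "send_rows", "data": {
  "rows": [
    {"dx": -15,"dy": -6,"dz": 0,"roll": 0,"jaw": -1},
    {"dx": -28,"dy": -12,"dz": 0,"roll": 0,"jaw": -1},
    {"dx": -32,"dy": -13,"dz": 0,"roll": 0,"jaw": -1},
    {"dx": -32,"dy": -13,"dz": 0,"roll": 0,"jaw": -1},
    {"dx": -32,"dy": -13,"dz": 0,"roll": 0,"jaw": -1},
    {"dx": -32,"dy": -13,"dz": 0,"roll": 0,"jaw": -1},
    {"dx": -32,"dy": -13,"dz": 0,"roll": 0,"jaw": -1},
    {"dx": -32,"dy": -13,"dz": 0,"roll": 0,"jaw": -1},
    {"dx": -32,"dy": -13,"dz": 0,"roll": 0,"jaw": -1},
    {"dx": -32,"dy": -13,"dz": 0,"roll": 0,"jaw": -1},
    {"dx": -32,"dy": -13,"dz": 0,"roll": 0,"jaw": -1},
    {"dx": -32,"dy": -13,"dz": 0,"roll": 0,"jaw": -1}
  ]
}}

```text
time_s: 1.15
ee_pos: [0.4572, 0.2907, 0.2053]
eef_rot: [-3.141, -0.0, 2.875]
force: [0.7, 0.5, 0.2]
grip_width: 0.0937
grip_force: 0.0
```

Emit:
{"op": "send_rows", "data": {
  "rows": [
    {"dx": -32,"dy": -13,"dz": 0,"roll": 0,"jaw": 0.1},
    {"dx": -32,"dy": -13,"dz": 0,"roll": 0,"jaw": 0.1},
    {"dx": -32,"dy": -13,"dz": 0,"roll": 0,"jaw": 0.1},
    {"dx": -32,"dy": -13,"dz": 0,"roll": 0,"jaw": 0.1},
    {"dx": -20,"dy": -12,"dz": 0,"roll": 0,"jaw": 0.1},
    {"dx": 0,"dy": 0,"dz": 0,"roll": -5,"jaw": 0.1},
    {"dx": 0,"dy": 0,"dz": 0,"roll": -7,"jaw": 0.1},
    {"dx": 0,"dy": 0,"dz": 0,"roll": -7,"jaw": 0.1},
    {"dx": 0,"dy": 0,"dz": 0,"roll": -7,"jaw": 0.1},
    {"dx": 0,"dy": 0,"dz": 0,"roll": -7,"jaw": 0.1},
    {"dx": 0,"dy": 0,"dz": 0,"roll": -7,"jaw": 0.1},
    {"dx": 0,"dy": 0,"dz": 0,"roll": -7,"jaw": 0.1}
  ]
}}

```text
time_s: 2.15
ee_pos: [0.5819, 0.1913, 0.2051]
eef_rot: [3.141, -0.001, -2.582]
force: [-0.3, 0.1, -0.5]
grip_width: 0.0423
grip_force: 0.0
```

Emit:
{"op": "send_rows", "data": {
  "rows": [
    {"dx": 0,"dy": 0,"dz": 0,"roll": -7,"jaw": 0.1},
    {"dx": 0,"dy": 0,"dz": 0,"roll": -7,"jaw": 0.1},
    {"dx": 0,"dy": 0,"dz": 0,"roll": -7,"jaw": 0.1},
    {"dx": 0,"dy": 0,"dz": 0,"roll": -7,"jaw": 0.1},
    {"dx": 0,"dy": 0,"dz": 0,"roll": -7,"jaw": 0.1},
    {"dx": 0,"dy": 0,"dz": 0,"roll": -4,"jaw": 0.1},
    {"dx": 0,"dy": 0,"dz": 0,"roll": 0,"jaw": 0.1},
    {"dx": 0,"dy": 0,"dz": 0,"roll": 0,"jaw": 0.1}
  ]
}}

```text
time_s: 2.82
ee_pos: [0.582, 0.1913, 0.2052]
eef_rot: [3.141, -0.0, -1.909]
force: [-0.3, -0.0, -0.1]
grip_width: 0.0425
grip_force: 0.0
```

Run:
```python
from h import *
st(); to([.582,.191,.113],-108.5)
f,W,K,R,t=cam("wrist"); save("pics/w2.png",f); np.savez("w2.npz",f=f,W=W)
z=W[...,2];near=(abs(W[...,0]-.582)<.07)&(abs(W[...,1]-.15)<.12)
for n,m in(("knob",(z>.138)&(z<.148)),("arch",(z>.089)&(z<.1)),("body",(z>.053)&(z<.063)&(abs(W[...,0]-.582)<.03))):
    m&=near
    if m.sum()<20: continue
    P=W[m];r=cv2.minAreaRect((P[:,:2]*1000).astype(np.float32));print(n,m.sum(),P[:,2].mean().round(4),np.round(r[0],1),np.round(r[1],1),round(r[2],1))
```

```text
t 2.8167 p [582.  191.3 205.2] rpy [ 1.7998e+02 -1.0000e-02 -1.0935e+02] q6 -145.9 F [-0.33 -0.03 -0.14] M [ 0.108  0.106 -0.005] w 42.45 0.0
dxyz [ 0.2 -0.2 92.2] roll -0.85
knob 629 0.1418 [581.7 191.9] [43.4 14. ] 74.3
arch 1796 0.0944 [581.7 192.1] [100.1  36.3] 0.3
body 3064 0.0578 [582.3 101.8] [ 34.  130.9] 0.5
```

View pics/w2.png

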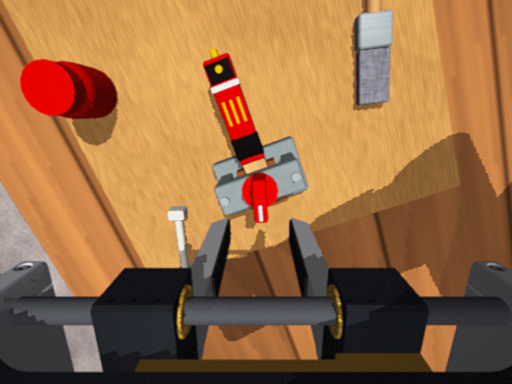

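The wrist view shows the knob at (260,190), midway between the fingers and with its bar along the finger gap. Its centre is (581.8, 191.7) mm and its top is at 142 mm, which agrees with the top view. The rooster lies above it in the picture, at (235,110). I'm going down to grip.

Emit:
{"op": "send_rows", "data": {
  "rows": [
    {"dx": 0,"dy": 0,"dz": 15,"roll": 0,"jaw": 0.1},
    {"dx": 0,"dy": 0,"dz": 20,"roll": 0,"jaw": 0.1},
    {"dx": 0,"dy": 0,"dz": 20,"roll": 0,"jaw": 0.1},
    {"dx": 0,"dy": 0,"dz": 20,"roll": 0,"jaw": 0.1},
    {"dx": 0,"dy": 0,"dz": 12,"roll": 0,"jaw": 0.1},
    {"dx": 0,"dy": 0,"dz": 5,"roll": 0,"jaw": 0.1},
    {"dx": 0,"dy": 0,"dz": 0,"roll": 0,"jaw": 0.4},
    {"dx": 0,"dy": 0,"dz": 0,"roll": 0,"jaw": 0.6},
    {"dx": 0,"dy": 0,"dz": 0,"roll": 0,"jaw": 1},
    {"dx": 0,"dy": 0,"dz": 0,"roll": 0,"jaw": 1},
    {"dx": 0,"dy": 0,"dz": 0,"roll": 0,"jaw": 1},
    {"dx": 0,"dy": 0,"dz": 0,"roll": 0,"jaw": 1}
  ],
  "force": 25
}}

```text
time_s: 3.87
ee_pos: [0.5821, 0.1916, 0.1143]
eef_rot: [-3.141, 0.001, -1.907]
force: [-3.7, 0.7, 5.9]
grip_width: 0.0143
grip_force: 24.5
```

```bash
python3 -c "
from h import *
st()"
```

```text
t 3.8667 p [582.1 191.6 114.3] rpy [-1.7997e+02  4.0000e-02 -1.0927e+02] q6 -145.9 F [-3.74  0.67  5.94] M [0.322 0.74  0.075] w 14.3 24.5
```

Emit:
{"op": "send_rows", "data": {
  "rows": [
    {"dx": 0,"dy": 0,"dz": -0.2,"roll": 3,"jaw": 1},
    {"dx": 0,"dy": 0,"dz": -0.26,"roll": 6,"jaw": 1},
    {"dx": 0,"dy": 0,"dz": -0.26,"roll": 6,"jaw": 1},
    {"dx": 0,"dy": 0,"dz": -0.26,"roll": 6,"jaw": 1},
    {"dx": 0,"dy": 0,"dz": -0.26,"roll": 6,"jaw": 1},
    {"dx": 0,"dy": 0,"dz": -0.26,"roll": 6,"jaw": 1},
    {"dx": 0,"dy": 0,"dz": -0.26,"roll": 6,"jaw": 1}
  ]
}}

```text
time_s: 4.45
ee_pos: [0.5821, 0.1916, 0.1161]
eef_rot: [-3.142, 0.001, -2.593]
force: [-2.5, 1.4, 5.3]
grip_width: 0.0139
grip_force: 24.6
```

```bash
python3 -c "
from h import *
st()"
```

```text
t 4.45 p [582.1 191.6 116.1] rpy [-1.8000e+02  5.0000e-02 -1.4856e+02] q6 -106.7 F [-2.54  1.44  5.25] M [0.205 0.663 0.166] w 13.93 24.6
```

Emit:
{"op": "send_rows", "data": {
  "rows": [
    {"dx": 0,"dy": 0,"dz": -0.26,"roll": 6,"jaw": 1},
    {"dx": 0,"dy": 0,"dz": -0.26,"roll": 6,"jaw": 1},
    {"dx": 0,"dy": 0,"dz": -0.26,"roll": 6,"jaw": 1},
    {"dx": 0,"dy": 0,"dz": -0.26,"roll": 6,"jaw": 1},
    {"dx": 0,"dy": 0,"dz": -0.26,"roll": 6,"jaw": 1},
    {"dx": 0,"dy": 0,"dz": -0.26,"roll": 6,"jaw": 1},
    {"dx": 0,"dy": 0,"dz": -0.26,"roll": 6,"jaw": 1},
    {"dx": 0,"dy": 0,"dz": -0.26,"roll": 6,"jaw": 1}
  ]
}}

```text
time_s: 5.12
ee_pos: [0.5822, 0.1915, 0.1182]
eef_rot: [3.141, 0.001, 2.852]
force: [-3.7, 0.7, 6.0]
grip_width: 0.0142
grip_force: 24.6
```

```bash
python3 -c "
from h import *
st()"
```

```text
t 5.1167 p [582.2 191.5 118.2] rpy [1.7997e+02 4.0000e-02 1.6343e+02] q6 -58.7 F [-3.66  0.69  6.05] M [0.082 0.68  0.194] w 14.16 24.6
```

Emit:
{"op": "send_rows", "data": {
  "rows": [
    {"dx": 0,"dy": 0,"dz": -0.2,"roll": 4,"jaw": 1},
    {"dx": 0,"dy": 0,"dz": -0.2,"roll": 4,"jaw": 1},
    {"dx": 0,"dy": 0,"dz": -0.2,"roll": 4,"jaw": 1}
  ]
}}

```text
time_s: 5.37
ee_pos: [0.5821, 0.1915, 0.1187]
eef_rot: [3.141, 0.001, 2.645]
force: [-3.6, 0.9, 5.1]
grip_width: 0.014
grip_force: 24.6
```

```bash
python3 -c "
from h import *
st()"
```

```text
t 5.3667 p [582.1 191.5 118.7] rpy [1.7997e+02 3.0000e-02 1.5153e+02] q6 -46.7 F [-3.63  0.89  5.11] M [0.007 0.7   0.198] w 14.01 24.6
```

Emit:
{"op": "send_rows", "data": {
  "rows": [
    {"dx": 0,"dy": 0,"dz": -0.1,"roll": 2,"jaw": 1},
    {"dx": 0,"dy": 0,"dz": -0.1,"roll": 2,"jaw": 1}
  ]
}}

```text
time_s: 5.53
ee_pos: [0.5821, 0.1915, 0.1189]
eef_rot: [3.141, 0.0, 2.576]
force: [-2.8, -0.2, 6.1]
grip_width: 0.0141
grip_force: 24.6
```

```bash
python3 -c "
from h import *
st()"
```

```text
t 5.5333 p [582.1 191.5 118.9] rpy [1.7997e+02 2.0000e-02 1.4762e+02] q6 -42.8 F [-2.81 -0.2   6.07] M [0.071 0.652 0.163] w 14.12 24.6
```

Emit:
{"op": "send_rows", "data": {
  "rows": [
    {"dx": 0,"dy": 0,"dz": -0.1,"roll": 2,"jaw": 1},
    {"dx": 0,"dy": 0,"dz": -0.1,"roll": 2,"jaw": 1}
  ]
}}

```text
time_s: 5.7
ee_pos: [0.5821, 0.1915, 0.1191]
eef_rot: [3.141, 0.0, 2.507]
force: [-3.7, 0.9, 5.0]
grip_width: 0.0141
grip_force: 24.6
```

```bash
python3 -c "
from h import *
st()"
```

```text
t 5.7 p [582.1 191.5 119.1] rpy [1.7997e+02 2.0000e-02 1.4363e+02] q6 -38.9 F [-3.72  0.91  5.01] M [0.11  0.692 0.125] w 14.13 24.6
```

Emit:
{"op": "send_rows", "data": {
  "rows": [
    {"dx": 0,"dy": 0,"dz": -0.1,"roll": 2,"jaw": 1},
    {"dx": 0,"dy": 0,"dz": -0.1,"roll": 2,"jaw": 1}
  ]
}}

```text
time_s: 5.87
ee_pos: [0.5821, 0.1915, 0.1193]
eef_rot: [3.141, 0.0, 2.437]
force: [-2.6, -0.2, 5.5]
grip_width: 0.014
grip_force: 24.6
```

```bash
python3 -c "
from h import *
st()"
```

```text
t 5.8667 p [582.1 191.5 119.3] rpy [1.7997e+02 2.0000e-02 1.3963e+02] q6 -34.8 F [-2.63 -0.16  5.47] M [0.069 0.712 0.104] w 14.01 24.6
```

Emit:
{"op": "send_rows", "data": {
  "rows": [
    {"dx": 0,"dy": 0,"dz": -0.1,"roll": 2,"jaw": 1},
    {"dx": 0,"dy": 0,"dz": -0.1,"roll": 2,"jaw": 1}
  ]
}}

```text
time_s: 6.03
ee_pos: [0.5821, 0.1915, 0.1194]
eef_rot: [3.141, 0.0, 2.367]
force: [-2.4, -0.0, 5.6]
grip_width: 0.0141
grip_force: 24.6
```

```bash
python3 -c "
from h import *
st()"
```

```text
t 6.0333 p [582.1 191.5 119.4] rpy [1.7997e+02 1.0000e-02 1.3563e+02] q6 -30.8 F [-2.4  -0.03  5.58] M [-0.028  0.665  0.093] w 14.09 24.6
```

Emit:
{"op": "send_rows", "data": {
  "rows": [
    {"dx": 0,"dy": 0,"dz": -0.1,"roll": 2,"jaw": 1},
    {"dx": 0,"dy": 0,"dz": -0.1,"roll": 2,"jaw": 1}
  ]
}}

```text
time_s: 6.2
ee_pos: [0.5821, 0.1915, 0.1196]
eef_rot: [3.141, 0.0, 2.297]
force: [-3.4, 0.9, 4.0]
grip_width: 0.0144
grip_force: 24.6
```

```bash
python3 -c "
from h import *
st()"
```

```text
t 6.2 p [582.1 191.5 119.6] rpy [1.7997e+02 1.0000e-02 1.3163e+02] q6 -26.8 F [-3.39  0.91  4.  ] M [0.063 0.677 0.155] w 14.35 24.6
```

Emit:
{"op": "send_rows", "data": {
  "rows": [
    {"dx": 0,"dy": 0,"dz": -0.1,"roll": 2,"jaw": 1},
    {"dx": 0,"dy": 0,"dz": -0.1,"roll": 2,"jaw": 1}
  ]
}}

```text
time_s: 6.37
ee_pos: [0.5821, 0.1915, 0.1198]
eef_rot: [3.141, 0.0, 2.228]
force: [-3.1, 0.4, 5.5]
grip_width: 0.0142
grip_force: 24.6
```

```bash
python3 -c "
from h import *
st()"
```

```text
t 6.3667 p [582.1 191.5 119.8] rpy [179.97   0.   127.63] q6 -22.9 F [-3.1   0.39  5.52] M [-0.032  0.681  0.155] w 14.2 24.6
```

Emit:
{"op": "send_rows", "data": {
  "rows": [
    {"dx": 0,"dy": 0,"dz": -0.1,"roll": 2,"jaw": 1},
    {"dx": 0,"dy": 0,"dz": -0.1,"roll": 2,"jaw": 1}
  ]
}}

```text
time_s: 6.53
ee_pos: [0.5821, 0.1915, 0.12]
eef_rot: [3.141, 0.0, 2.158]
force: [-3.3, 0.9, 5.4]
grip_width: 0.0143
grip_force: 24.6
```

```bash
python3 -c "
from h import *
st()"
```

```text
t 6.5333 p [582.1 191.5 120. ] rpy [179.97   0.   123.63] q6 -18.8 F [-3.31  0.88  5.44] M [0.049 0.663 0.157] w 14.27 24.6
```

Emit:
{"op": "send_rows", "data": {
  "rows": [
    {"dx": 0,"dy": 0,"dz": -0.1,"roll": 2,"jaw": 1},
    {"dx": 0,"dy": 0,"dz": -0.1,"roll": 2,"jaw": 1}
  ]
}}

```text
time_s: 6.7
ee_pos: [0.5821, 0.1915, 0.1202]
eef_rot: [3.141, 0.0, 2.088]
force: [-2.6, 0.7, 5.1]
grip_width: 0.0144
grip_force: 24.6
```

```bash
python3 -c "
from h import *
st()"
```

```text
t 6.7 p [582.1 191.5 120.2] rpy [179.97   0.   119.63] q6 -14.8 F [-2.6   0.72  5.05] M [0.015 0.724 0.098] w 14.36 24.6
```

Emit:
{"op": "send_rows", "data": {
  "rows": [
    {"dx": 0,"dy": 0,"dz": -0.1,"roll": 2,"jaw": 1},
    {"dx": 0,"dy": 0,"dz": -0.1,"roll": 2,"jaw": 1}
  ]
}}

```text
time_s: 6.87
ee_pos: [0.582, 0.1915, 0.1203]
eef_rot: [3.141, -0.0, 2.018]
force: [-2.8, 1.1, 3.3]
grip_width: 0.0141
grip_force: 24.8
```

```bash
python3 -c "
from h import *
st()"
```

```text
t 6.8667 p [582.  191.5 120.3] rpy [179.97  -0.   115.64] q6 -10.9 F [-2.75  1.15  3.26] M [0.155 0.627 0.219] w 14.09 24.8
```

Emit:
{"op": "send_rows", "data": {
  "rows": [
    {"dx": 0,"dy": 0,"dz": 0,"roll": 2,"jaw": 1}
  ]
}}

```text
time_s: 6.95
ee_pos: [0.582, 0.1915, 0.1203]
eef_rot: [3.141, -0.0, 1.983]
force: [-2.6, 0.5, 4.7]
grip_width: 0.0142
grip_force: 25.1
```

```bash
python3 -c "
from h import *
st()"
```

```text
t 6.95 p [582.  191.5 120.3] rpy [179.98  -0.   113.64] q6 -8.9 F [-2.64  0.49  4.68] M [0.028 0.609 0.379] w 14.19 25.1
```

The torque rose to 0.38 N m at about 2.4 rad, so the knob is at its stop and the bush is twisted only about 0.06 rad. I'm releasing and rising.

Emit:
{"op": "send_rows", "data": {
  "rows": [
    {"dx": 0,"dy": 0,"dz": 0,"roll": 0,"jaw": -0.2},
    {"dx": 0,"dy": 0,"dz": 0,"roll": 0,"jaw": -0.2},
    {"dx": 0,"dy": 0,"dz": 0,"roll": 0,"jaw": -0.2},
    {"dx": 0,"dy": 0,"dz": -15,"roll": 0,"jaw": -0.2},
    {"dx": 0,"dy": 0,"dz": -25,"roll": 0,"jaw": -0.2},
    {"dx": 0,"dy": 0,"dz": -25,"roll": 0,"jaw": -0.2},
    {"dx": 0,"dy": 0,"dz": -15,"roll": 6,"jaw": -0.2},
    {"dx": 0,"dy": 0,"dz": 0,"roll": 6,"jaw": -0.2},
    {"dx": 0,"dy": 0,"dz": 0,"roll": 6,"jaw": -0.2},
    {"dx": 0,"dy": 0,"dz": 0,"roll": 5.6,"jaw": -0.2},
    {"dx": 0,"dy": 0,"dz": 0,"roll": 0,"jaw": -0.2}
  ]
}}

```text
time_s: 7.87
ee_pos: [0.5821, 0.1912, 0.1996]
eef_rot: [3.142, 0.0, 1.569]
force: [-0.3, 0.9, -0.9]
grip_width: 0.0564
grip_force: 0.0
```

Run:
```python
from h import *
st(); to([.582,.103,.16],90)
f,W,K,R,t=cam("wrist"); save("pics/w3.png",f)
f2,W2,*_=cam("top")
for n,W in(("wrist",W),("top",W2)):
  z=W[...,2]
  for k,m in(("knob",(z>.143)&(z<.153)&(abs(W[...,0]-.582)<.025)&(abs(W[...,1]-.191)<.025)),("body",(z>.053)&(z<.063)&(abs(W[...,0]-.582)<.03)&(abs(W[...,1]-.1)<.07))):
    if m.sum()<20: continue
    P=W[m];r=cv2.minAreaRect((P[:,:2]*1000).astype(np.float32));print(n,k,m.sum(),P[:,2].mean().round(4),np.round(r[0],1),np.round(r[1],1),round(r[2],1))
```

```text
t 7.8667 p [582.1 191.2 199.6] rpy [180.     0.    89.89] q6 14.9 F [-0.26  0.89 -0.85] M [-0.1    0.053 -0.056] w 56.39 0.0
dxyz [-88.2   0.1  39.6] roll -0.11
wrist knob 701 0.1475 [582.3 192.4] [14.2 44. ] 31.5
wrist body 1595 0.0577 [582.7 100.9] [ 32.6 113.4] 0.6
top knob 100 0.1471 [585.7 185. ] [14.1 29.1] 31.3
top body 807 0.0572 [582.7 101.7] [ 33.7 126.8] 0.6
```

View pics/w3.png

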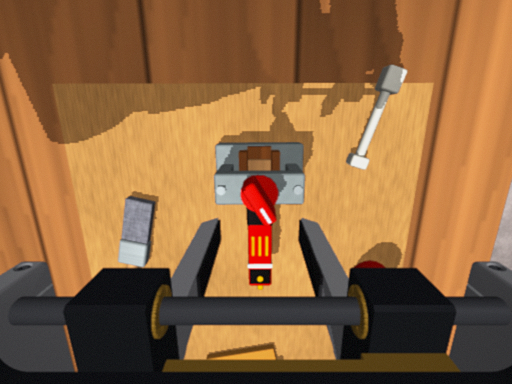

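The wrist view shows the knob at (262,197), now turned. Its top is at 147.5 mm, up 5.7 mm, which fits 2.3 rad. The rooster is at (260,245), still straight in front. I'm moving over it, then down beside it.

Emit:
{"op": "send_rows", "data": {
  "rows": [
    {"dx": -15,"dy": 0.2,"dz": 0,"roll": -0.2,"jaw": -0.2},
    {"dx": -25,"dy": 0,"dz": 0,"roll": 0,"jaw": -0.2},
    {"dx": -25,"dy": 0,"dz": 0,"roll": 0,"jaw": -0.2},
    {"dx": -23,"dy": 0,"dz": 0,"roll": 0,"jaw": -0.2},
    {"dx": 0,"dy": 0,"dz": 25,"roll": 0,"jaw": -0.2},
    {"dx": 0,"dy": 0,"dz": 35,"roll": 0,"jaw": -0.2},
    {"dx": 0,"dy": 0,"dz": 35,"roll": 0,"jaw": -0.2},
    {"dx": 0,"dy": 0,"dz": 35,"roll": 0,"jaw": -0.2},
    {"dx": 0,"dy": 0,"dz": 20,"roll": 0,"jaw": -0.2},
    {"dx": 0,"dy": 0,"dz": 10,"roll": 0,"jaw": -0.2},
    {"dx": 0,"dy": 0,"dz": 8.5,"roll": 0,"jaw": -0.2},
    {"dx": 0,"dy": 0,"dz": 0,"roll": 0,"jaw": -0.2}
  ]
}}

```text
time_s: 8.97
ee_pos: [0.5825, 0.1033, 0.0305]
eef_rot: [-3.141, 0.0, 1.578]
force: [-0.3, 0.0, 0.2]
grip_width: 0.0567
grip_force: 0.0
```

Emit:
{"op": "send_rows", "data": {
  "rows": [
    {"dx": 0,"dy": 0,"dz": 0,"roll": 0,"jaw": 0.1},
    {"dx": 0,"dy": 0,"dz": 0,"roll": 0,"jaw": 0.25},
    {"dx": 0,"dy": 0,"dz": 0,"roll": 0,"jaw": 0.32},
    {"dx": 0,"dy": 0,"dz": 0,"roll": 0,"jaw": 0.4},
    {"dx": 0,"dy": 0,"dz": 0,"roll": 0,"jaw": 0.4},
    {"dx": 0,"dy": 0,"dz": 0,"roll": 0,"jaw": 0.4}
  ],
  "force": 5
}}

```text
time_s: 9.47
ee_pos: [0.583, 0.1034, 0.0321]
eef_rot: [3.14, -0.0, 1.576]
force: [-1.7, 0.4, 6.7]
grip_width: 0.0318
grip_force: 5.0
```

```bash
python3 -c "
from h import *
st()"
```

```text
t 9.4667 p [583.  103.4  32.1] rpy [179.94  -0.    90.32] q6 6.2 F [-1.71  0.4   6.71] M [-0.112  0.403  0.085] w 31.85 5.0
```

Emit:
{"op": "send_rows", "data": {
  "rows": [
    {"dx": 0,"dy": 0,"dz": 0,"roll": 0,"jaw": 1},
    {"dx": 0,"dy": 0,"dz": 0,"roll": 0,"jaw": 1},
    {"dx": 0,"dy": 0,"dz": -0.5,"roll": 0,"jaw": 1},
    {"dx": 0,"dy": 0,"dz": -0.5,"roll": 0,"jaw": 1},
    {"dx": 0,"dy": 0,"dz": 0,"roll": 0,"jaw": 1}
  ],
  "force": 20
}}

```text
time_s: 9.88
ee_pos: [0.5826, 0.1033, 0.0321]
eef_rot: [-3.141, 0.0, 1.576]
force: [0.2, 1.0, -0.7]
grip_width: 0.032
grip_force: 20.0
```

```bash
python3 -c "
from h import *
st()"
```

```text
t 9.8833 p [582.6 103.3  32.1] rpy [-179.99    0.     90.32] q6 6.2 F [ 0.18  1.01 -0.67] M [-0.061  0.04  -0.063] w 31.99 20.0
```

Emit:
{"op": "send_rows", "data": {
  "rows": [
    {"dx": -2,"dy": 0,"dz": -0.2,"roll": 0,"jaw": 1},
    {"dx": -4,"dy": 0,"dz": 0,"roll": 0,"jaw": 1},
    {"dx": -4,"dy": 0,"dz": 0,"roll": 0,"jaw": 1}
  ]
}}

```text
time_s: 10.13
ee_pos: [0.5826, 0.0929, 0.0322]
eef_rot: [-3.141, 0.0, 1.576]
force: [-0.2, 0.3, -1.8]
grip_width: 0.0321
grip_force: 20.0
```

```bash
python3 -c "
from h import *
st()"
```

```text
t 10.1333 p [582.6  92.9  32.2] rpy [-179.98    0.     90.32] q6 5.2 F [-0.18  0.32 -1.75] M [-0.053 -0.     0.021] w 32.09 20.0
```

It moves freely, so I'm drawing it fully out, then lifting and carrying it over the rack.

Emit:
{"op": "send_rows", "data": {
  "rows": [
    {"dx": -6,"dy": 0,"dz": 0,"roll": 0,"jaw": 1},
    {"dx": -8,"dy": 0,"dz": 0,"roll": 0,"jaw": 1},
    {"dx": -8,"dy": 0,"dz": 0,"roll": 0,"jaw": 1},
    {"dx": -10,"dy": 0,"dz": 0,"roll": 0,"jaw": 1},
    {"dx": -10,"dy": 0,"dz": 0,"roll": 0,"jaw": 1},
    {"dx": -10,"dy": 0,"dz": 0,"roll": 0,"jaw": 1},
    {"dx": -8,"dy": 0,"dz": 0,"roll": 0,"jaw": 1},
    {"dx": 0,"dy": 0,"dz": -8,"roll": 0,"jaw": 1},
    {"dx": 0,"dy": 0,"dz": -15,"roll": 0,"jaw": 1},
    {"dx": 0,"dy": 0,"dz": -20,"roll": 0,"jaw": 1},
    {"dx": 0,"dy": 0,"dz": -10,"roll": 0,"jaw": 1},
    {"dx": 0,"dy": 0,"dz": 0,"roll": 0,"jaw": 1}
  ]
}}

```text
time_s: 11.13
ee_pos: [0.5842, 0.0335, 0.0881]
eef_rot: [3.137, -0.0, 1.576]
force: [0.2, -0.2, -0.1]
grip_width: 0.0318
grip_force: 20.0
```

Emit:
{"op": "send_rows", "data": {
  "rows": [
    {"dx": -10,"dy": -1,"dz": 0,"roll": 0,"jaw": 1},
    {"dx": -20,"dy": -1,"dz": 0,"roll": 0,"jaw": 1},
    {"dx": -28,"dy": -2,"dz": 0,"roll": 0,"jaw": 1},
    {"dx": -28,"dy": -2,"dz": 0,"roll": 0,"jaw": 1},
    {"dx": -28,"dy": -2,"dz": 0,"roll": 0,"jaw": 1},
    {"dx": -28,"dy": -2,"dz": 0,"roll": 0,"jaw": 1},
    {"dx": -28,"dy": -2,"dz": 0,"roll": 0,"jaw": 1},
    {"dx": -28,"dy": -2,"dz": 0,"roll": 0,"jaw": 1},
    {"dx": -28,"dy": -2,"dz": 0,"roll": 0,"jaw": 1},
    {"dx": -20,"dy": 0,"dz": 0,"roll": -5,"jaw": 1},
    {"dx": -10,"dy": 0,"dz": 0,"roll": -5.5,"jaw": 1},
    {"dx": 0,"dy": 0,"dz": 0,"roll": 0,"jaw": 1}
  ]
}}

```text
time_s: 12.13
ee_pos: [0.5683, -0.2251, 0.0839]
eef_rot: [-3.14, -0.001, 1.762]
force: [0.4, 0.4, -1.9]
grip_width: 0.0318
grip_force: 20.0
```

Run:
```python
from h import *
st(); to([.5664,-.2267,.032],101.1)
f,W,K,R,t=cam("top"); save("pics/t2.png",f)
```

```text
t 12.1333 p [ 568.3 -225.1   83.9] rpy [-1.7991e+02 -4.0000e-02  1.0094e+02] q6 -36.0 F [ 0.41  0.38 -1.92] M [-0.085  0.128 -0.028] w 31.78 20.0
dxyz [-1.3 -2.1 51.9] roll -0.16
```

View pics/t2.png

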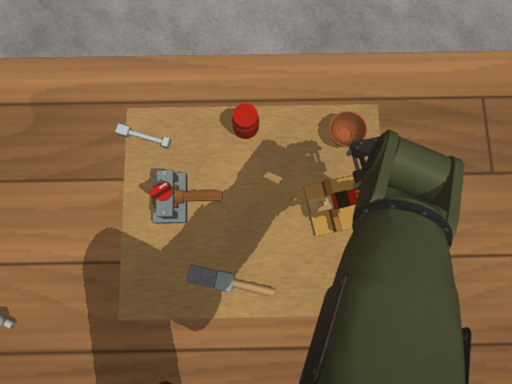

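The top view shows the clamp empty at (168,197) and the rooster held over the rack at (345,200). The bystanders are where they were. I'm lowering it.

Emit:
{"op": "send_rows", "data": {
  "rows": [
    {"dx": -1.3,"dy": -2,"dz": 8,"roll": -0.2,"jaw": 1},
    {"dx": 0,"dy": 0,"dz": 14,"roll": 0,"jaw": 1},
    {"dx": 0,"dy": 0,"dz": 14,"roll": 0,"jaw": 1},
    {"dx": 0,"dy": 0,"dz": 8,"roll": 0,"jaw": 1},
    {"dx": 0,"dy": 0,"dz": 3,"roll": 0,"jaw": 1},
    {"dx": 0,"dy": 0,"dz": 1,"roll": 0,"jaw": 1},
    {"dx": 0,"dy": 0,"dz": 0,"roll": 0,"jaw": 1},
    {"dx": 0,"dy": 0,"dz": 0,"roll": 0,"jaw": 1}
  ]
}}

```text
time_s: 12.85
ee_pos: [0.5679, -0.2244, 0.038]
eef_rot: [3.141, 0.001, 1.763]
force: [-0.1, -0.4, -0.4]
grip_width: 0.0317
grip_force: 20.0
```

Run:
```python
from h import *
st(); to([.5664,-.2267,.032],101.2)
```

```text
t 12.85 p [ 567.9 -224.4   38. ] rpy [1.7995e+02 3.0000e-02 1.0101e+02] q6 -36.0 F [-0.08 -0.4  -0.39] M [-0.114  0.053  0.018] w 31.73 20.0
dxyz [-2. -2.  6.] roll -0.19
```

Emit:
{"op": "send_rows", "data": {
  "rows": [
    {"dx": -2,"dy": -2,"dz": 2,"roll": -0.2,"jaw": 1},
    {"dx": 0,"dy": 0,"dz": 1.5,"roll": 0,"jaw": 1},
    {"dx": 0,"dy": 0,"dz": 1,"roll": 0,"jaw": 1},
    {"dx": 0,"dy": 0,"dz": 0.5,"roll": 0,"jaw": 1},
    {"dx": 0,"dy": 0,"dz": 0,"roll": 0,"jaw": 1}
  ]
}}

```text
time_s: 13.27
ee_pos: [0.566, -0.2267, 0.0323]
eef_rot: [-3.141, -0.0, 1.766]
force: [-1.0, -0.4, -0.6]
grip_width: 0.0316
grip_force: 20.0
```

Run:
```python
from h import *
st(); to([.5664,-.2267,.032],101.2)
```

```text
t 13.2667 p [ 566.  -226.7   32.3] rpy [-179.99   -0.    101.21] q6 -36.5 F [-0.98 -0.44 -0.59] M [-0.076 -0.023  0.026] w 31.6 20.0
dxyz [-0.   0.4  0.3] roll 0.01
```

Now I'm going down in half-millimetre steps until it touches.

Emit:
{"op": "send_rows", "data": {
  "rows": [
    {"dx": 0,"dy": 0,"dz": 0.5,"roll": 0,"jaw": 1},
    {"dx": 0,"dy": 0,"dz": 0,"roll": 0,"jaw": 1}
  ]
}}

```text
time_s: 13.43
ee_pos: [0.5661, -0.2267, 0.0321]
eef_rot: [3.141, 0.0, 1.767]
force: [-0.7, 0.6, 1.6]
grip_width: 0.0316
grip_force: 20.0
```

Run:
```python
from h import *
st()
```

```text
t 13.4333 p [ 566.1 -226.7   32.1] rpy [1.7999e+02 1.0000e-02 1.0121e+02] q6 -36.5 F [-0.66  0.55  1.56] M [-0.003  0.289 -0.006] w 31.59 20.0
```

Emit:
{"op": "send_rows", "data": {
  "rows": [
    {"dx": 0,"dy": 0,"dz": 0.2,"roll": 0,"jaw": 1},
    {"dx": 0,"dy": 0,"dz": 0,"roll": 0,"jaw": 1},
    {"dx": 0,"dy": 0,"dz": 0,"roll": 0,"jaw": 0.2},
    {"dx": 0,"dy": 0,"dz": 0,"roll": 0,"jaw": 0},
    {"dx": 0,"dy": 0,"dz": 0,"roll": 0,"jaw": -0.3},
    {"dx": 0,"dy": 0,"dz": 0,"roll": 0,"jaw": -0.3},
    {"dx": 0,"dy": 0,"dz": 0,"roll": 0,"jaw": -0.3},
    {"dx": 0,"dy": 0,"dz": -10,"roll": 0,"jaw": -0.3},
    {"dx": 0,"dy": 0,"dz": -20,"roll": 0,"jaw": -0.3},
    {"dx": 0,"dy": 0,"dz": -30,"roll": 0,"jaw": -0.3},
    {"dx": 0,"dy": 0,"dz": -30,"roll": 0,"jaw": -0.3},
    {"dx": 0,"dy": 0,"dz": -20,"roll": 0,"jaw": -0.3}
  ],
  "force": 4
}}

```text
time_s: 14.43
ee_pos: [0.5666, -0.227, 0.1455]
eef_rot: [3.139, 0.002, 1.766]
force: [-0.1, -0.1, 0.5]
grip_width: 0.0611
grip_force: 0.0
```

Emit:
{"op": "send_rows", "data": {
  "rows": [
    {"dx": 20,"dy": 0,"dz": -20,"roll": 0,"jaw": -0.3},
    {"dx": 35,"dy": 0,"dz": 0,"roll": 0,"jaw": -0.3},
    {"dx": 35,"dy": 0,"dz": 0,"roll": 0,"jaw": -0.3},
    {"dx": 35,"dy": 0,"dz": 0,"roll": 0,"jaw": -0.3},
    {"dx": 35,"dy": 0,"dz": 0,"roll": 0,"jaw": -0.3},
    {"dx": 35,"dy": 0,"dz": 0,"roll": 0,"jaw": -0.3},
    {"dx": 20,"dy": 0,"dz": 0,"roll": 0,"jaw": -0.3},
    {"dx": 0,"dy": 0,"dz": 0,"roll": 0,"jaw": -0.3}
  ]
}}

```text
time_s: 15.1
ee_pos: [0.5237, -0.0127, 0.1627]
eef_rot: [3.141, -0.0, 1.77]
force: [0.2, 0.9, 0.5]
grip_width: 0.0612
grip_force: 0.0
```

Run:
```python
from h import *
st()
f,W,K,R,t=cam("top"); save("pics/t3.png",f); z=W[...,2]
near=(np.hypot(W[...,0]-.566,W[...,1]+.226)<.11)
for n,m in(("body",near&(z>.051)&(z<.066)),("all",near&(z>.042)&(z<.066))):
    P=W[m];r=cv2.minAreaRect((P[:,:2]*1000).astype(np.float32));print(n,m.sum(),P[:,2].mean().round(4),P[:,2].std().round(4),np.round(r[0],1),np.round(r[1],1),round(r[2],1))
P=W[near&(z>.053)&(z<.061)];print("plane",np.linalg.lstsq(np.c_[P[:,:2],np.ones(len(P))],P[:,2],rcond=None)[0])
```

```text
t 15.1 p [523.7 -12.7 162.7] rpy [ 1.7995e+02 -1.0000e-02  1.0140e+02] q6 -16.8 F [0.19 0.94 0.5 ] M [-0.06   0.022 -0.004] w 61.16 0.0
body 821 0.0569 0.0018 [ 565.5 -223.1] [ 34.1 145.9] 10.7
all 959 0.0557 0.0035 [ 561.1 -219.3] [151.5  63.9] 89.1
plane [ 0.00481317 -0.00611242  0.05286775]
```

View pics/t3.png

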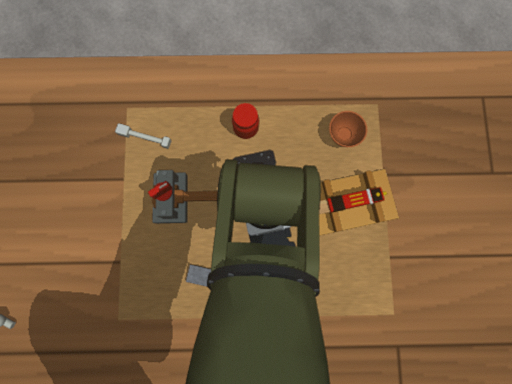

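The top view shows the rooster lying flat across both rails at (355,201), at 100.7° against the rack's 101.2°. Its top is level at about 57 mm. The arm is clear, so I'm handing in.

```bash
python3 -c "
from station import *
print(hand_in())"
```

```text
the job is handed in; nothing more can be done
None
```

I loosened the knob clockwise to its stop (about 2.4 rad, 0.38 N m peak), drew the rooster straight out without resistance, laid it flat across both rack rails, and handed the job in after about 15 s; no verdict was returned.

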